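# Press the glass stage insert home and set the specimen on it

### The arm

A 7-joint arm with a two-finger parallel gripper is mounted at the origin on the work surface. World frame = base frame: x ahead of the robot, y to its left, z up, the work surface at z = 0. Lengths are in m, angles in rad, forces in N, time in s.
With the tool pointing down it reaches from about 0.35 to 0.9 m from the base axis. Payload 8.1 kg.
Tool frame: the origin (TCP) lies midway between the tips of the shut fingers; the grasp point (between the pads) lies 19 mm behind it; x points along the fingers, z is the direction in which the jaws open and shut, and the axes are right-handed (so a half turn about x gives the same grasp; the last joint's range is limited). The gripper opens to 92 mm and grips with 3 to 60 N. Pads are 19 mm wide; open, the fingers measure 130 mm over their backs; the gripper's body (75 mm by 190 mm) begins 47 mm behind the grasp point.
Start: joints at [-1.357, 0.434, 0.025, 1.573, -0.012, 1.134, -0.075], TCP at [0.195, 0.594, 0.227] pointing down, gripper open.
Joint ranges: [-2.62, 2.62], [-0.44, 2.09], [-1.27, 1.32], [0.08, 2.57], [-1.32, 4.46], [0.12, 2], [-2.74, 2.74]. Speed limits (rad/s): [2.22, 2.22, 3.01, 3.01, 3.14, 3.14, 3.14].

### API

Orientations are given as a rotation vector (axis times angle).
In Python, from cell import arm, optics, finder gives the robot as it stands.
- The arm moves only by the tool send_rows, never from a script. Its argument "rows" is a list that holds one entry, the list of rows, each a list of 7 numbers: the shift along the tool's x, y, z in mm, then the turn, a rotation vector about the tool's x, y, z in degrees, then the opening in per cent of the stroke, from 0 (shut) to 100 (fully open). A call has exactly 8 rows; each row is the pose to reach, as a shift and turn from the pose commanded when the call began, along the tool's axes at that moment; what a row does not reach only later rows make up. A row lasts 1/10 s, in which the tool goes at most 50 mm and 8.59 degrees, less where a joint would pass 70% of its speed; a pose out of reach is approached as far as the arm can. A call with a gripper value outside its range is refused whole. The fingers move at their own pace and stop on an object; "grip_force" is the grip in N (left out, the last holds). Time passes only in rows, so rows that repeat a pose let the fingers close, or fill a call up. It gives the time, the measured TCP pose, the force and the opening at its end, in the units of the state.
- arm.observe(): the state, without advancing time (a new reading comes with each control period).
- optics.get_image(name): name is "scene" or "top" or "wrist"; returns (picture, depth): 480x640x3 uint8, red, green, blue; 480x640 float32, m along the optical axis (not along the pixel's ray), 0 where there is no reading.
- optics.get_calibration(name): a dict with "camera_matrix" (3x3 intrinsics, pixels), "position" and "orientation" of the camera in the world; the wrist camera has in their place "T_tool_cam" (4x4, takes a point from camera to tool coordinates, whose origin is the TCP and whose axes are the tool frame's). Camera axes: x right, y up, looking along -z (the intrinsics and any distortion apply to the point x, -y, -z); pixel columns grow to the right and rows downward; lengths in m; the calibration is good to about 2 mm. A picture is of the moment at which its call begins: read the wrist's pose just before it. get_calibration takes no time and is no camera call.
- arm.sign_off(): hands the job in, once; it reports no verdict.
Trained networks look in the newest picture that a camera, given by its name, has taken for a name from the list of things; names that differ only in an ending like _2 or _b are one class to them, and where a whole thing is asked for, a point or a joint stands for the part that bears it (a point fixed in the world has none). Each returns a list of dicts, best first, with "confidence" (0 to 1); they miss things now and then, are a little off and sometimes report something else, mostly with a low value. They report only what shows in the picture. A call takes as long as a camera call. They do not tell look-alikes from the thing itself.
- finder.search_frame(camera, thing): "bbox" ([left, top, width, height] in pixels, round what is visible of it).
- finder.regions_of(camera, thing): "region" (480x640 bool, what is visible of it) and "bbox" ([left, top, width, height] in pixels, round what is visible of it).
- finder.place_of(camera, thing): "xy" ([column, row] in pixels: a listed point, or the origin of a listed thing).
The state is a dict: "clock": time; "joints": joint angles; "dq": joint speeds; "joint_efforts": joint torques, N m; "position": TCP position; "ee_rot": TCP orientation; "force": force on the tool from outside, world axes, zero at the start; "ft_torque": the same for the moment, N m; "width": opening from 0.0 (shut) to 1.0 (fully open).
Only numpy, scipy, OpenCV 4.12 (cv2) and the standard library are available. Lean on these libraries where they do the work, as an engineer would, in place of code of your own. Each camera call takes 0.05 s, during which the arm holds its last target.

### The job

The glass stage insert of the stereo microscope is only started in the opening of the lit base. Press it home by its dark metal rim, a few millimetres at a time on opposite sides in turn so that it goes in square and never cocks, until the rim lies flat on the base all round; keep your fingers off the glass. Then gently set the amber resin specimen block upright in the middle of the glass and let go, leaving the other things on the bench alone.

Things in the scene. Friction and masses are not known exactly. Their poses are not given: they have to be found in the camera images.
- stand: White lit base of the stereo microscope, fixed: a flat-topped block 56 mm high. Origin on the bench under the centre of the round stage opening, z up, axes along the block's sides: it reaches from x = -125 to 125 and y = -105 to 235 mm. A steel column (32 mm thick, 490 mm high) stands at y = 205 mm; the microscope's head is swung out over y = 350 mm, higher than 0.31 m.
- opening (a point): Centre of the mouth of the 137 mm wide stage opening, level with the base's top, 56 mm over the bench; fixed to the base. Sprung balls 7 mm down its wall grip the insert: pressing one side of the rim down takes about 5 to 15 N and lowers mainly that side, while the far side stays or rises a little; it stays where it is left.
- insert: Loose stage insert, a glass disc in a metal mount, 0.4 kg. Origin on its axis at the skirt's underside, z up when square. The skirt is 134 mm wide, 22 mm high; above it a dark flange (the rim), 152 mm wide, 5 mm thick. It starts level, the skirt 9 mm in the opening (origin 47 mm, flange's top 74 mm over the bench); home, the flange lies on the base (origin 34 mm).
- rim_centre (a point): On the insert's axis at the height of the rim's top, 27 mm above the insert's origin. The rim's flat top to press on is the ring 60 to 76 mm out from here. 74 mm over the bench at the start, 61 mm when home.
- glass_centre (a point): Centre of the top of the insert's clear glass (120 mm wide), 24 mm above the insert's origin, 3 mm lower than the rim. 58 mm over the bench when the insert is home.
- specimen: Loose amber resin block with an insect cast in it: an upright cylinder 52 mm wide and 34 mm high, about 85 g, standing on the bench to the right of the base. Origin at the centre of its underside, z up.
- tube_rack: White rack of blue-capped tubes, 140 by 62 mm, 114 mm high, origin at the centre of its underside; a bystander, leave it alone.
- slide_box: Flat blue and grey slide box, 122 by 87 mm, 34 mm high, origin at the centre of its underside; a bystander, leave it alone.
- reagent_bottle: Amber bottle with a black cap, 60 mm wide, 129 mm high, origin at the centre of its underside; a bystander, leave it alone.
There are look-alikes about, which are no part of the job. What is meant by the specimen is not purple or red, and is the smaller of those in its own colour.

How it is judged:
On the way, in this order (a step that is already met when the one before it is completed fails the run):
1. the insert is fully home: its rim flat on the base all round (z of insert in the frame of stand below 0.0352 m and angle between insert's own z axis and vertical below 0.014 rad), for 0.2 s.
2. the specimen block stands in the middle of the glass (horizontal distance between specimen and glass_centre below 0.015 m and z of specimen in the frame of insert below 0.027 m and angle between specimen's own z axis and vertical below 0.1 rad), for 0.2 s.
At the end, for the whole second after the job is handed in: The insert is home in the opening (within 1.2 mm of its full depth and within 0.014 rad of level, so the rim lies on the base all round), and the specimen block stands upright and at rest on the glass, its axis within 15 mm of the glass's centre (all of step 1 and all of step 2 and horizontal distance between insert and stand below 0.004 m and z of specimen in the frame of insert above 0.021 m and linear speed of specimen below 0.02 m/s); the robot touches nothing.
It fails at once if the insert cocks in the opening (tilts more than 0.07 rad, about 9 mm across its width) (angle between insert's own z axis and vertical above 0.07 rad).
It fails at once if the insert comes out of the opening (z of insert in the frame of stand above 0.053 m or horizontal distance between insert and stand above 0.01 m).
It fails at once if the gripper touches the glass (contact force between any of the fingers, the arm and insert_c1 above 1 N).
It fails at once if the specimen block is dropped onto the stage (horizontal distance between specimen and glass_centre below 0.07 m and z of specimen in the frame of insert below 0.042 m and linear speed of specimen above 0.6 m/s).
It fails at once if a bystander is disturbed (distance of any of tube_rack, slide_box, reagent_bottle from where it was at the start of the episode above 0.02 m or angle between reagent_bottle's own z axis and vertical above 0.3 rad).
It also fails if it takes over 69 s, if anything falls off the work surface, if the arm or the gripper's body presses on something with over 40 N, if the wrist force passes 120 N, or if a joint passes its speed limit or range.

## Working session

There is one attempt and no reset: what is moved stays moved. The work goes in short steps, Python scripts to look and compute and a tool call to move; the robot and the scene stay as the last step left them, time stands still between calls to the robot, and variables do not carry over. Pictures are saved under pics/ and viewed, and the job is handed in when it is done.

Besides the shell and the picture viewer there is one more tool, called after "Call:" as name(argument=value, ...) on one line, values as JSON. send_rows: Moves the arm, as the interface text tells. Its arguments: {"type":"object","properties":{"rows":{"type":"array"},"grip_force":{"type":"number"}},"required":["rows"]}

```bash
mkdir -p pics; ls; cat > h.py <<'E'
import numpy as np, cv2
from scipy.spatial.transform import Rotation as R
from cell import arm, optics, finder
def snap(name,fn=None):
    st=arm.observe(); im,d=optics.get_image(name)
    if fn: cv2.imwrite('pics/'+fn,im[:,:,::-1])
    return st,im,d
def campose(name,st=None):
    c=optics.get_calibration(name)
    if 'T_tool_cam' in c:
        T=np.array(c['T_tool_cam']); Rt=R.from_rotvec(st['ee_rot']).as_matrix()
        return np.array(c['camera_matrix']),Rt@T[:3,:3],Rt@T[:3,3]+np.array(st['position'])
    o=np.array(c['orientation'])
    Rm=o if o.shape==(3,3) else R.from_rotvec(o).as_matrix()
    return np.array(c['camera_matrix']),Rm,np.array(c['position'])
def deproj(name,uv,d,st=None):
    K,Rm,p=campose(name,st); uv=np.atleast_2d(uv).astype(float)
    d=np.atleast_1d(d)
    x=(uv[:,0]-K[0,2])/K[0,0]*d; y=(uv[:,1]-K[1,2])/K[1,1]*d
    return np.c_[x,-y,-d]@Rm.T+p
def ray_z(name,uv,z,st=None):
    K,Rm,p=campose(name,st); q=deproj(name,uv,1.0*np.ones(len(np.atleast_2d(uv))),st)-p
    return p+q*((z-p[2])/q[:,2])[:,None]
def proj(name,P,st=None):
    K,Rm,p=campose(name,st); q=(np.atleast_2d(P)-p)@Rm
    return np.c_[K[0,0]*q[:,0]/-q[:,2]+K[0,2],K[1,1]*-q[:,1]/-q[:,2]+K[1,2]]
E
python3 - <<'E'
from h import *
for n in ['scene','top']:
    print(n,{k:(np.round(v,3).tolist()) if not isinstance(v,str) else v for k,v in optics.get_calibration(n).items()})
    snap(n,n+'0.png')
snap('wrist','wrist0.png')
print(optics.get_calibration('wrist'))
print(arm.observe())
E
```

```text
pics
scene {'camera_matrix': [[594.765, 0.0, 320.6], [0.0, 594.765, 250.441], [0.0, 0.0, 1.0]], 'position': [1.169, 0.187, 0.902], 'orientation': [0.421, 0.79, 2.046]}
top {'camera_matrix': [[512.466, 0.0, 323.094], [0.0, 512.466, 247.678], [0.0, 0.0, 1.0]], 'position': [0.357, -0.229, 1.207], 'orientation': [0.144, -0.144, -1.581]}
{'camera_matrix': array([[419.02668615,   0.        , 321.21747936],
       [  0.        , 419.02668615, 233.38455637],
       [  0.        ,   0.        ,   1.        ]]), 'T_tool_cam': array([[-5.82802574e-05,  2.90669143e-01, -9.56823623e-01,
        -1.59572287e-01],
       [ 1.19876694e-03,  9.56822958e-01,  2.90668868e-01,
         7.87896366e-02],
       [ 9.99999280e-01, -1.13006828e-03, -4.04208449e-04,
        -8.45161975e-04],
       [ 0.00000000e+00,  0.00000000e+00,  0.00000000e+00,
         1.00000000e+00]])}
{'clock': 0.15, 'joints': array([-1.35661776,  0.43504705,  0.02494757,  1.57386095, -0.01159899,
        1.13400932, -0.07506856]), 'dq': array([-1.29131280e-03, -1.55017218e-03, -2.18358037e-03, -3.27679977e-03,
        1.28432794e-05,  9.05978529e-04, -2.40946315e-03]), 'joint_efforts': array([ 1.49865122e-03, -6.68252492e+01,  9.85590778e-01, -3.14691818e+01,
       -6.05860166e-02,  3.94207437e-02,  1.48376876e-04]), 'position': array([0.19460315, 0.59353159, 0.22614531]), 'ee_rot': array([-0.97350632,  1.34349304,  0.97223132]), 'force': array([ 0.36020481,  0.39881674, -0.35089096]), 'ft_torque': array([ 0.02711246, -0.08277919, -0.02177986]), 'width': 0.9961827193954005}
```

View pics/scene0.png

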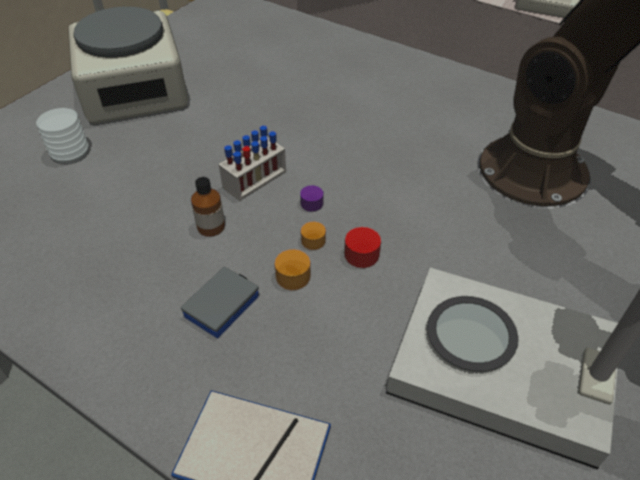

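View pics/top0.png

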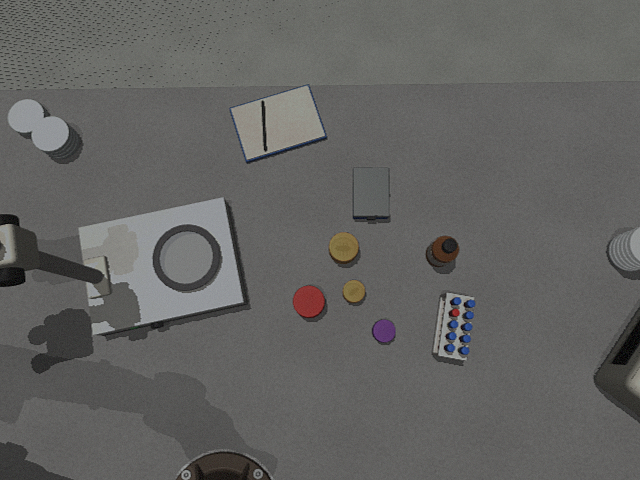

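View pics/wrist0.png

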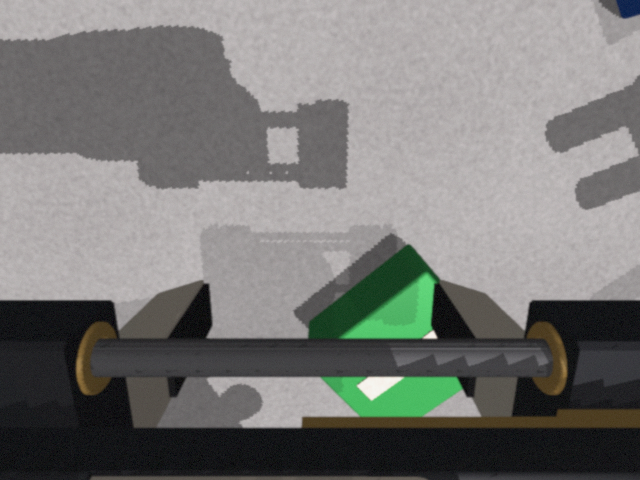

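In the top view, the insert is at (187,257). The candidates are amber (354,292), amber (344,247), red (309,301) and purple (384,330). The smaller amber at (354,292) fits the description, and I'll measure it next.

```bash
python3 - <<'E'
from h import *
for n in ['top','scene']:
    st,im,d=snap(n)
    for t in ['specimen','insert','stand','slide_box','tube_rack','reagent_bottle']:
        for r in finder.regions_of(n,t)[:4]:
            m=r['region'];v,u=np.nonzero(m&(d>0))
            P=deproj(n,np.c_[u,v],d[v,u],st); zt=np.percentile(P[:,2],90)
            Q=P[abs(P[:,2]-zt)<.008]
            print(n,t,round(r['confidence'],2),np.round(r['bbox']),'ztop',round(zt,3),'top mid',np.round((np.percentile(Q,1,0)+np.percentile(Q,99,0))/2,4),'ext',np.round(np.percentile(Q,99,0)-np.percentile(Q,1,0),3))
    for t in ['opening','rim_centre','glass_centre','specimen']:
        for r in finder.place_of(n,t)[:3]: 
            z={'opening':.056,'rim_centre':.074,'glass_centre':.071,'specimen':0}[t]
            print(n,t,round(r['confidence'],2),r['xy'],ray_z(n,r['xy'],z)[0].round(4))
    if n=='top':
        c=im[220:350,270:430]; cv2.imwrite('pics/crop_t.png',cv2.resize(c[:,:,::-1],None,fx=4,fy=4))
    else:
        c=im[170:300,240:400]; cv2.imwrite('pics/crop_s.png',cv2.resize(c[:,:,::-1],None,fx=4,fy=4))
E
```

```text
top specimen 0.83 [370. 319.  26.  20.] ztop 0.035 top mid [ 0.3818 -0.3664  0.0331] ext [0.047 0.048 0.009]
top specimen 0.77 [328. 229.  32.  34.] ztop 0.047 top mid [ 0.5747 -0.2789  0.0449] ext [0.064 0.065 0.01 ]
top specimen 0.72 [  0. 197. 247. 141.] ztop 0.4 top mid [0.5106 0.259  0.3998] ext [0.112 0.039 0.016]
top specimen 0.65 [295. 284.  32.  37.] ztop 0.049 top mid [ 0.45   -0.1969  0.0467] ext [0.067 0.068 0.01 ]
top insert 0.57 [152. 226.  66.  64.] ztop 0.074 top mid [0.5512 0.0772 0.0715] ext [0.141 0.141 0.01 ]
top stand 0.59 [  0. 197. 250. 140.] ztop 0.401 top mid [0.5108 0.259  0.4009] ext [0.112 0.039 0.016]
top slide_box 0.85 [352. 166.  38.  57.] ztop 0.035 top mid [ 0.7089 -0.3464  0.0329] ext [0.122 0.085 0.01 ]
top tube_rack 0.59 [433. 295.  41.  68.] ztop 0.113 top mid [ 0.3886 -0.5192  0.1114] ext [0.115 0.06  0.012]
top tube_rack 0.41 [153. 226.  67.  68.] ztop 0.074 top mid [0.5513 0.0772 0.0715] ext [0.141 0.142 0.01 ]
top reagent_bottle 0.92 [426. 237.  33.  27.] ztop 0.128 top mid [ 0.5595 -0.5036  0.1265] ext [0.028 0.029 0.011]
top rim_centre 0.61 
[... 1040 characters left out ...]
cene tube_rack 0.97 [220. 128.  66.  73.] ztop 0.11 top mid [ 0.3954 -0.5169  0.1086] ext [0.114 0.061 0.014]
scene tube_rack 0.62 [190. 174.  35.  64.] ztop 0.119 top mid [ 0.5642 -0.4988  0.1192] ext [0.028 0.027 0.015]
scene reagent_bottle 0.61 [192. 177.  32.  64.] ztop 0.12 top mid [ 0.5642 -0.4989  0.1198] ext [0.028 0.027 0.015]
scene opening 0.46 [221.3, 306.9] [ 0.7415 -0.3113  0.056 ]
scene rim_centre 0.93 [469.3, 330.1] [0.5559 0.076  0.074 ]
scene glass_centre 0.8 [469.2, 331.7] [0.5568 0.0768 0.071 ]
scene specimen 0.88 [360.5, 256.9] [ 0.459  -0.1919 -0.    ]
scene specimen 0.79 [292.3, 275.3] [ 0.5755 -0.2784  0.    ]
scene specimen 0.7 [314.9, 237.1] [ 0.4648 -0.2998  0.    ]
```

View pics/crop_s.png

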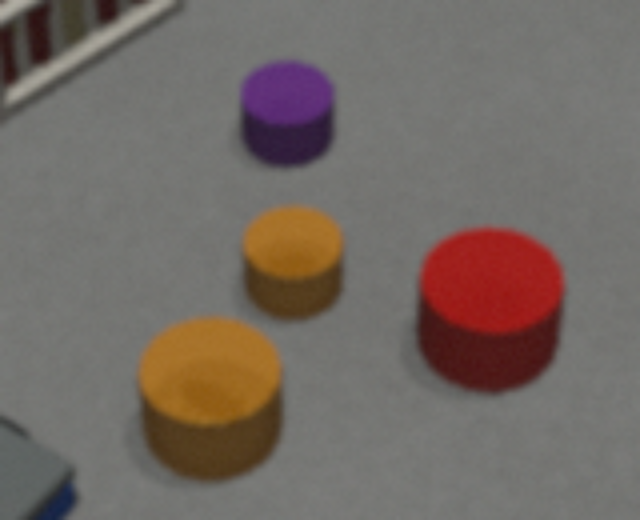

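```bash
python3 - <<'E'
from h import *
st=arm.observe()
print(st['clock'],R.from_rotvec(st['ee_rot']).as_matrix().round(3))
# fits of annulus top centre per camera + stand yaw + specimen top
for n in ['top','scene']:
    st,im,d=snap(n)
    v,u=np.nonzero(d>0); P=deproj(n,np.c_[u,v],d[v,u]); C=np.array([.553,.079])
    r=np.hypot(*(P[:,:2]-C).T); S=P[(r<.085)&(abs(P[:,2]-.074)<.0035)]
    col=im[v,u][(r<.085)&(abs(P[:,2]-.074)<.0035)]
    for k in (150,):
        (x,y),rad=cv2.minEnclosingCircle((S[:,:2]*1000).astype(np.float32)); print(n,'rim',len(S),x,y,rad,np.median(S[:,2]))
    pl=np.linalg.lstsq(np.c_[S[:,:2]-C,np.ones(len(S))],S[:,2],rcond=None)[0];print('plane',pl)
    S=P[(abs(P[:,2]-.056)<.004)&(np.hypot(*(P[:,:2]-C).T)<.33)]
    rect=cv2.minAreaRect((S[:,:2]*1000).astype(np.float32)); print('stand',rect,np.median(S[:,2]))
    S=P[(np.hypot(*(P[:,:2]-[.473,-.297]).T)<.04)&(abs(P[:,2]-.034)<.004)]
    print('spec',cv2.minEnclosingCircle((S[:,:2]*1000).astype(np.float32)),S.mean(0),len(S))
    for a in ([.578,-.278],):
        S=P[(np.hypot(*(P[:,:2]-a).T)<.05)&(P[:,2]>.035)]; print('big',cv2.minEnclosingCircle((S[:,:2]*1000).astype(np.float32)))
E
```

```text
1.25 [[ 0.    -0.95   0.312]
 [ 0.     0.312  0.95 ]
 [-1.     0.     0.   ]]
top rim 1830 551.6228637695312 76.8728256225586 76.07516479492188 0.07234283946669862
plane [-0.00049614 -0.00011599  0.07263085]
stand ((537.7305908203125, 59.44706726074219), (287.1372985839844, 504.7235412597656), 10.578707695007324) 0.054898241419247595
spec ((473.61962890625, -300.0401306152344), 25.566261291503906) [ 0.47284358 -0.29958149  0.03331556] 335
big ((574.799072265625, -278.5212097167969), 34.816097259521484)
scene rim 3348 553.758056640625 80.53539276123047 76.80513000488281 0.0723081147003759
plane [0.00198115 0.00048133 0.07254204]
stand ((540.3980102539062, 144.01321411132812), (255.1691436767578, 340.8609619140625), 11.598359107971191) 0.05525191802845081
spec ((477.39202880859375, -296.76593017578125), 26.978689193725586) [ 0.47826011 -0.29602488  0.03308894] 362
big ((578.674072265625, -274.0380554199219), 35.81756591796875)
```

The crop shows the small amber block (52 mm wide, scene (313,236)) next to the 70 mm amber one (scene (292,270)). The small one is the specimen. Next I'll plan the approach to the near side of the rim.

```bash
cat >> h.py <<'E'
def dtool(target,st=None,start=None):
    st=st or arm.observe(); Rt=R.from_rotvec(st['ee_rot']).as_matrix()
    return ((np.array(target)-(st['position'] if start is None else start))@Rt*1000).round(1)
E
python3 - <<'E'
from h import *
C=np.array([.5525,.0785]); st=arm.observe()
Rt=R.from_rotvec(st['ee_rot']).as_matrix(); y=Rt[:2,1]
print('near',C+y*.071,'far',C-y*.071)
for t in ([.26,.33,.25],[.40,.10,.22],[*(C+y*.071),.12]): print(dtool(t))
E
```

```text
near [0.48503623 0.10062782] far [0.61996377 0.05637218]
[ -23.3 -144.2 -230.4]
[   6.7 -349.  -405.3]
[ 106.7 -429.6 -378.2]
```

Call:
send_rows(rows=[[[-4, -24, -38, 0, 0, 0, 0], [-8, -48, -77, 0, 0, 0, 0], [-12, -72, -115, 0, 0, 0, 0], [-16, -96, -154, 0, 0, 0, 0], [-20, -120, -192, 0, 0, 0, 0], [-23, -144, -230, 0, 0, 0, 0], [-18, -178, -259, 0, 0, 0, 0], [-13, -212, -288, 0, 0, 0, 0]]])

```text
clock: 2.15
position: [0.3069, 0.2528, 0.2402]
ee_rot: [-0.972, 1.341, 0.974]
force: [1.6, 0.7, -0.3]
width: 0.35
```

```bash
python3 - <<'E'
from h import *
C=np.array([.5525,.0785]); st=arm.observe()
Rt=R.from_rotvec(st['ee_rot']).as_matrix(); y=Rt[:2,1]
print(st['position'],st['ee_rot'],st['force'])
for t in ([.40,.10,.22],[*(C+y*.071),.14]): print(dtool(t))
E
```

```text
[0.3068956  0.25275927 0.24019193] [-0.97222911  1.34055899  0.9735834 ] [ 1.56043511  0.67745596 -0.31044257]
[  20.  -136.  -116.3]
[ 100.1 -216.6  -89.4]
```

Call:
send_rows(rows=[[[5, -36, -30, 0, 0, 0, 0], [10, -70, -60, 0, 0, 0, 0], [15, -105, -90, 0, 0, 0, 0], [20, -136, -112, 0, 0, 0, 0], [45, -160, -104, 0, 0, 0, 0], [70, -190, -97, 0, 0, 0, 0], [100, -216, -90, 0, 0, 0, 0], [100, -216, -90, 0, 0, 0, 0]]])

```text
clock: 2.95
position: [0.4848, 0.1003, 0.1363]
ee_rot: [-0.973, 1.347, 0.972]
force: [-1.1, -0.3, 0.2]
width: 0.003
```

```bash
python3 - <<'E'
from h import *
st,im,d=snap('wrist','w1.png'); print(st['position'],st['force'],st['width'])
C=np.array([.5525,.0785])
t=np.linspace(0,2*np.pi,60)
for n,s in (('wrist',st),):
    for r in (.060,.076):
        uv=proj(n,np.c_[C[0]+r*np.cos(t),C[1]+r*np.sin(t),0*t+.074],s)
        for a in uv: cv2.circle(im,tuple(int(x) for x in a),2,(255,0,0),-1)
u=proj('wrist',[st['position']],st)[0];print(u)
cv2.imwrite('pics/w1o.png',im[:,:,::-1])
st,im,d=snap('scene'); cv2.imwrite('pics/s1.png',cv2.resize(im[200:440,360:640,::-1],None,fx=2.8,fy=2.4))
E
```

```text
[0.48484626 0.10034089 0.13627184] [-1.08559287 -0.28281313  0.16367555] 0.002615819122456489
[322.99493564 302.61486632]
```

View pics/w1o.png

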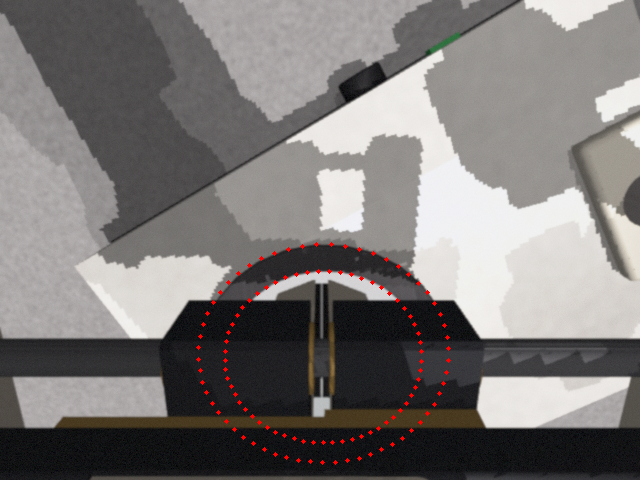

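View pics/s1.png

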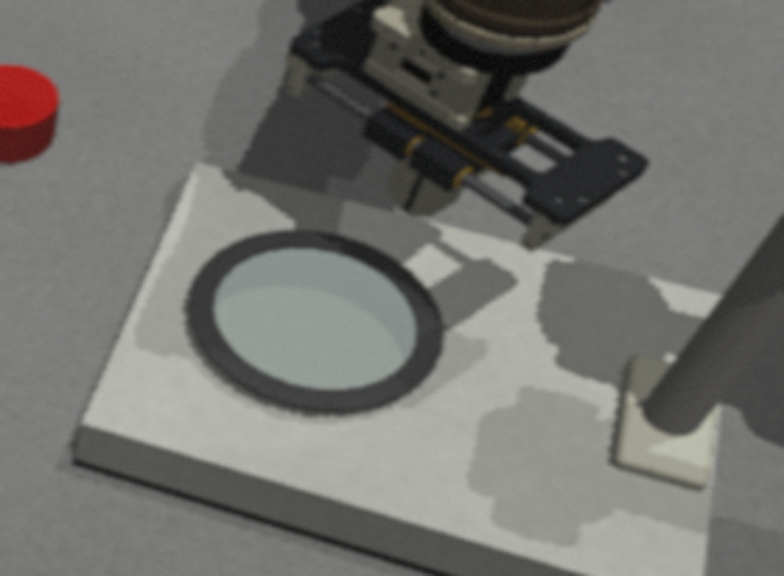

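The wrist view puts the projected rim circle (centre about (323,355)) on the visible rim, with the fingertips over its near arc. I'll start pressing there.

Call:
send_rows(rows=[[[25, 0, 0, 0, 0, 0, 0], [48, 0, 0, 0, 0, 0, 0], [58, 0, 0, 0, 0, 0, 0], [61, 0, 0, 0, 0, 0, 0], [63, 0, 0, 0, 0, 0, 0], [64, 0, 0, 0, 0, 0, 0], [65, 0, 0, 0, 0, 0, 0], [65, 0, 0, 0, 0, 0, 0]]])

```text
clock: 3.85
position: [0.4839, 0.1014, 0.0751]
ee_rot: [-0.973, 1.342, 0.972]
force: [0.6, -0.2, 0.7]
width: 0.004
```

Call:
send_rows(rows=[[[1, 0, 0, 0, 0, 0, 0], [2, 0, 0, 0, 0, 0, 0], [3, 0, 0, 0, 0, 0, 0], [4, 0, 0, 0, 0, 0, 0], [4, 0, 0, 0, 0, 0, 0], [4, 0, 0, 0, 0, 0, 0], [4, 0, 0, 0, 0, 0, 0], [4, 0, 0, 0, 0, 0, 0]]])

```text
clock: 4.65
position: [0.4834, 0.1016, 0.071]
ee_rot: [-0.972, 1.343, 0.973]
force: [-2.7, 0.9, 6.4]
width: 0.003
```

```bash
cat >> h.py <<'E'
def insert_plane(n='scene',save=None,zmin=.058,zmax=.085):
    st,im,d=snap(n); C=np.array([.5535,.0795])
    v,u=np.nonzero(d>0); P=deproj(n,np.c_[u,v],d[v,u]); r=np.hypot(*(P[:,:2]-C).T)
    dark=im[v,u].max(1)<90
    S=P[(r<.0775)&(r>.060)&dark&(P[:,2]<zmax)&(P[:,2]>zmin)]
    for _ in range(4):
        A=np.c_[S[:,:2]-C,np.ones(len(S))]; pl=np.linalg.lstsq(A,S[:,2],rcond=None)[0]
        e=abs(A@pl-S[:,2]); S=S[e<max(.0015,2*np.median(e))]
    print(n,len(S),'z',pl[2].round(4),'tilt',pl[:2].round(4))
    st=arm.observe(); Rt=R.from_rotvec(st['ee_rot']).as_matrix(); y=Rt[:2,1]
    print('near z',(pl[2]+.07*pl[:2]@y).round(4),'far z',(pl[2]-.07*pl[:2]@y).round(4),'tcp',st['position'].round(4),'F',st['force'].round(1))
    if save: cv2.imwrite('pics/'+save,cv2.resize(im[200:440,360:640,::-1],None,fx=2.8,fy=2.4))
E
python3 -c "
from h import *
insert_plane(save='s2.png')"
```

```text
scene 1231 z 0.0719 tilt [ 0.0278 -0.007 ]
near z 0.0699 far z 0.0739 tcp [0.4834 0.1017 0.071 ] F [-3.   1.2  6.4]
```

View pics/s2.png

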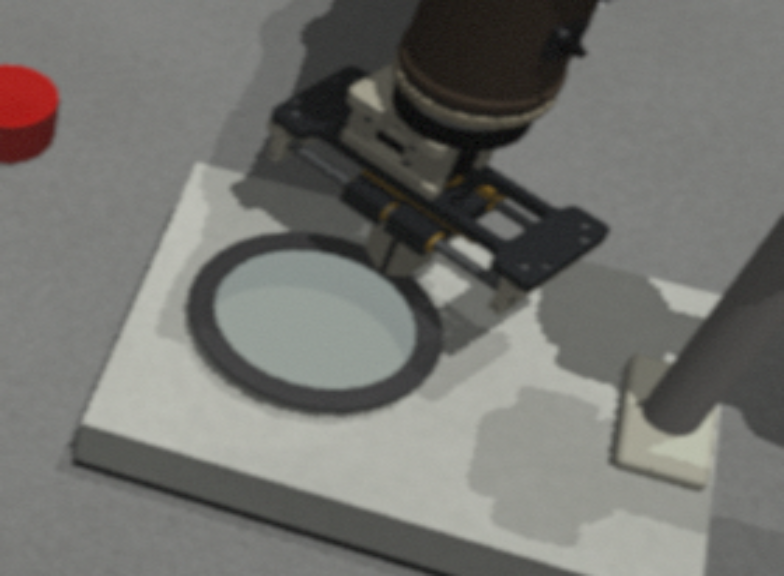

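Call:
send_rows(rows=[[[-20, 0, 0, 0, 0, 0, 0], [-28, -15, 0, 0, 0, 0, 0], [-28, -60, 0, 0, 0, 0, 0], [-28, -105, 0, 0, 0, 0, 0], [-28, -142, 0, 0, 0, 0, 0], [-18, -142, 0, 0, 0, 0, 0], [-10, -142, 0, 0, 0, 0, 0], [-7, -142, 0, 0, 0, 0, 0]]])

```text
clock: 5.5
position: [0.6167, 0.0576, 0.0762]
ee_rot: [-0.972, 1.345, 0.975]
force: [-1.0, 0.7, 0.0]
width: 0.002
```

Call:
send_rows(rows=[[[3, 0, 0, 0, 0, 0, 0], [4, 0, 0, 0, 0, 0, 0], [5, 0, 0, 0, 0, 0, 0], [6, 0, 0, 0, 0, 0, 0], [7, 0, 0, 0, 0, 0, 0], [8, 0, 0, 0, 0, 0, 0], [8, 0, 0, 0, 0, 0, 0], [8, 0, 0, 0, 0, 0, 0]]])

```text
clock: 6.3
position: [0.6181, 0.0575, 0.0704]
ee_rot: [-0.973, 1.342, 0.973]
force: [-3.2, -0.1, 6.0]
width: 0.005
```

```bash
python3 -c "
from h import *
insert_plane(save='s3.png')
insert_plane('top')"
```

```text
scene 462 z 0.0698 tilt [-0.0134  0.0108]
near z 0.0709 far z 0.0687 tcp [0.6181 0.0575 0.0704] F [-2.8 -0.7  6.1]
top 459 z 0.0694 tilt [-0.0098  0.0101]
near z 0.0703 far z 0.0685 tcp [0.6181 0.0575 0.0703] F [-3.2  0.2  6.5]
```

View pics/s3.png

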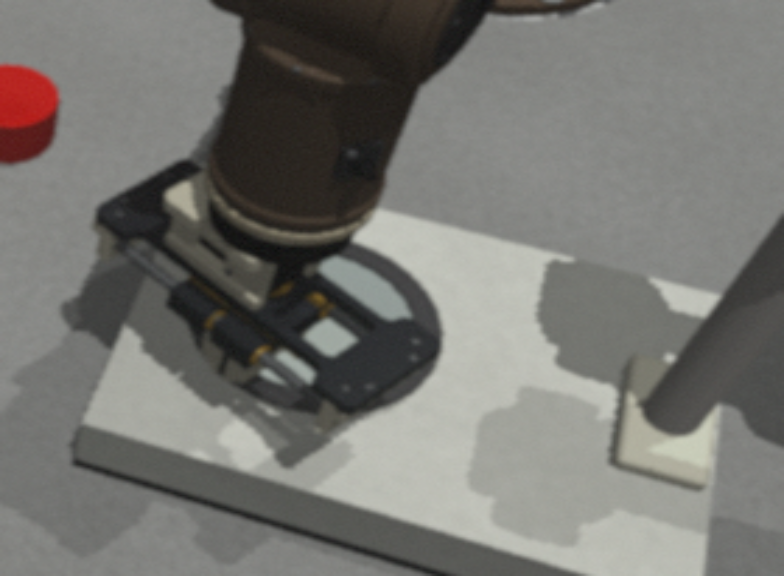

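Call:
send_rows(rows=[[[1, 0, 0, 0, 0, 0, 0], [2, 0, 0, 0, 0, 0, 0], [3, 0, 0, 0, 0, 0, 0], [3, 0, 0, 0, 0, 0, 0], [-20, 0, 0, 0, 0, 0, 0], [-26, 30, 0, 0, 0, 0, 0], [-26, 75, 0, 0, 0, 0, 0], [-26, 110, 0, 0, 0, 0, 0]]])

```text
clock: 7.2
position: [0.5119, 0.0922, 0.0958]
ee_rot: [-0.973, 1.342, 0.974]
force: [-0.1, 0.2, -0.4]
width: 0.007
```

Call:
send_rows(rows=[[[0, 33, 0, 0, 0, 0, 0], [10, 33, 0, 0, 0, 0, 0], [18, 33, 0, 0, 0, 0, 0], [22, 33, 0, 0, 0, 0, 0], [24, 33, 0, 0, 0, 0, 0], [26, 33, 0, 0, 0, 0, 0], [27, 33, 0, 0, 0, 0, 0], [27, 33, 0, 0, 0, 0, 0]]])

```text
clock: 8.0
position: [0.4833, 0.1013, 0.0685]
ee_rot: [-0.972, 1.343, 0.972]
force: [0.2, -0.4, -0.0]
width: 0.006
```

```bash
python3 -c "
from h import *
insert_plane()
insert_plane('top')"
```

```text
scene 1148 z 0.0672 tilt [-0.0003  0.002 ]
near z 0.0673 far z 0.0672 tcp [0.4835 0.1012 0.0686] F [ 0.1  0.3 -0.4]
top 468 z 0.0664 tilt [ 0.0037 -0.0026]
near z 0.0661 far z 0.0667 tcp [0.4835 0.1012 0.0686] F [-0.4 -0.3  0.1]
```

Call:
send_rows(rows=[[[1, 0, 0, 0, 0, 0, 0], [2, 0, 0, 0, 0, 0, 0], [3, 0, 0, 0, 0, 0, 0], [4, 0, 0, 0, 0, 0, 0], [4, 0, 0, 0, 0, 0, 0], [4, 0, 0, 0, 0, 0, 0], [4, 0, 0, 0, 0, 0, 0], [4, 0, 0, 0, 0, 0, 0]]])

```text
clock: 8.9
position: [0.4831, 0.1014, 0.065]
ee_rot: [-0.972, 1.342, 0.972]
force: [-2.8, -0.3, 7.5]
width: 0.004
```

```bash
python3 -c "
from h import *
insert_plane()
insert_plane('top')"
```

```text
scene 1168 z 0.066 tilt [ 0.0258 -0.0044]
near z 0.0642 far z 0.0678 tcp [0.4832 0.1014 0.065 ] F [-1.5  0.   7.9]
top 376 z 0.0653 tilt [ 0.0308 -0.0049]
near z 0.0632 far z 0.0675 tcp [0.4831 0.1014 0.065 ] F [-1.4 -1.6  7.4]
```

Call:
send_rows(rows=[[[-20, 0, 0, 0, 0, 0, 0], [-28, -15, 0, 0, 0, 0, 0], [-28, -60, 0, 0, 0, 0, 0], [-28, -105, 0, 0, 0, 0, 0], [-28, -142, 0, 0, 0, 0, 0], [-15, -142, 0, 0, 0, 0, 0], [-7, -142, 0, 0, 0, 0, 0], [-5, -142, 0, 0, 0, 0, 0]]])

```text
clock: 9.8
position: [0.6169, 0.0571, 0.0687]
ee_rot: [-0.973, 1.344, 0.973]
force: [1.0, -2.4, 1.9]
width: 0.003
```

Call:
send_rows(rows=[[[1, 0, 0, 0, 0, 0, 0], [2, 0, 0, 0, 0, 0, 0], [3, 0, 0, 0, 0, 0, 0], [4, 0, 0, 0, 0, 0, 0], [5, 0, 0, 0, 0, 0, 0], [6, 0, 0, 0, 0, 0, 0], [7, 0, 0, 0, 0, 0, 0], [7, 0, 0, 0, 0, 0, 0]]])

```text
clock: 10.6
position: [0.6175, 0.0577, 0.0641]
ee_rot: [-0.973, 1.341, 0.973]
force: [-0.9, -1.3, 9.1]
width: 0.006
```

```bash
python3 -c "
from h import *
insert_plane()
insert_plane('top')"
```

```text
scene 458 z 0.064 tilt [-0.013   0.0065]
near z 0.065 far z 0.063 tcp [0.6175 0.0577 0.0641] F [-1.1 -2.4  8.7]
top 529 z 0.0631 tilt [-0.018   0.0084]
near z 0.0645 far z 0.0617 tcp [0.6175 0.0577 0.064 ] F [-0.7 -1.4  8.5]
```

Call:
send_rows(rows=[[[1, 0, 0, 0, 0, 0, 0], [2, 0, 0, 0, 0, 0, 0], [3, 0, 0, 0, 0, 0, 0], [4, 0, 0, 0, 0, 0, 0], [4, 0, 0, 0, 0, 0, 0], [4, 0, 0, 0, 0, 0, 0], [4, 0, 0, 0, 0, 0, 0], [4, 0, 0, 0, 0, 0, 0]]])

```text
clock: 11.5
position: [0.6178, 0.0577, 0.0613]
ee_rot: [-0.973, 1.34, 0.972]
force: [-5.9, -2.2, 21.9]
width: 0.008
```

```bash
python3 -c "
from h import *
insert_plane()
insert_plane('top')"
```

```text
scene 419 z 0.063 tilt [-0.0346  0.0025]
near z 0.0654 far z 0.0606 tcp [0.6178 0.0577 0.0613] F [-4.9 -1.3 21.1]
top 594 z 0.0622 tilt [-0.0372  0.0037]
near z 0.0648 far z 0.0597 tcp [0.6178 0.0577 0.0613] F [-5.8 -1.8 21.9]
```

Call:
send_rows(rows=[[[-20, 0, 0, 0, 0, 0, 0], [-30, 15, 0, 0, 0, 0, 0], [-32, 60, 0, 0, 0, 0, 0], [-32, 105, 0, 0, 0, 0, 0], [-32, 142, 0, 0, 0, 0, 0], [-20, 142, 0, 0, 0, 0, 0], [-12, 142, 0, 0, 0, 0, 0], [-9, 142, 0, 0, 0, 0, 0]]])

```text
clock: 12.4
position: [0.483, 0.1017, 0.0672]
ee_rot: [-0.973, 1.343, 0.973]
force: [0.8, 0.2, -0.9]
width: 0.002
```

Call:
send_rows(rows=[[[1, 0, 0, 0, 0, 0, 0], [2, 0, 0, 0, 0, 0, 0], [3, 0, 0, 0, 0, 0, 0], [4, 0, 0, 0, 0, 0, 0], [5, 0, 0, 0, 0, 0, 0], [6, 0, 0, 0, 0, 0, 0], [7, 0, 0, 0, 0, 0, 0], [7, 0, 0, 0, 0, 0, 0]]])

```text
clock: 13.2
position: [0.4826, 0.1014, 0.0612]
ee_rot: [-0.971, 1.344, 0.973]
force: [-6.8, 1.1, 12.5]
width: 0.001
```

```bash
python3 -c "
from h import *
insert_plane()
insert_plane('top')"
```

```text
scene 1103 z 0.0611 tilt [0.0056 0.0008]
near z 0.0608 far z 0.0615 tcp [0.4826 0.1015 0.0612] F [-5.7  0.7 12.7]
top 395 z 0.0607 tilt [ 0.0063 -0.0045]
near z 0.0602 far z 0.0612 tcp [0.4826 0.1015 0.0612] F [-5.9  1.2 13.3]
```

Call:
send_rows(rows=[[[1, 0, 0, 0, 0, 0, 0], [2, 0, 0, 0, 0, 0, 0], [2, 0, 0, 0, 0, 0, 0], [-20, 0, 0, 0, 0, 0, 0], [-28, -30, 0, 0, 0, 0, 0], [-28, -70, 0, 0, 0, 0, 0], [-28, -110, 0, 0, 0, 0, 0], [-28, -142, 0, 0, 0, 0, 0]]])

```text
clock: 14.1
position: [0.6205, 0.0558, 0.089]
ee_rot: [-0.973, 1.342, 0.97]
force: [0.4, 1.0, 0.4]
width: 0.004
```

```bash
python3 -c "
from h import *
insert_plane()
insert_plane('top')"
```

```text
scene 694 z 0.0606 tilt [0.0112 0.0022]
near z 0.0599 far z 0.0613 tcp [0.6249 0.0533 0.0893] F [ 5.5 -1.7  1.7]
top 595 z 0.0604 tilt [0.0075 0.0001]
near z 0.0599 far z 0.0609 tcp [0.6223 0.0541 0.0889] F [ 0.8 -0.6 -0.1]
```

Call:
send_rows(rows=[[[12, 2, 0, 0, 0, 0, 0], [21, 2, 0, 0, 0, 0, 0], [25, 2, 0, 0, 0, 0, 0], [27, 2, 0, 0, 0, 0, 0], [28, 2, 0, 0, 0, 0, 0], [29, 2, 0, 0, 0, 0, 0], [31, 2, 0, 0, 0, 0, 0], [31, 2, 0, 0, 0, 0, 0]]])

```text
clock: 15.0
position: [0.6141, 0.0586, 0.061]
ee_rot: [-0.971, 1.342, 0.975]
force: [-17.2, 0.3, 41.7]
width: 0.006
```

```bash
python3 -c "
from h import *
insert_plane()
insert_plane('top')"
```

```text
scene 406 z 0.061 tilt [-0.0002 -0.0141]
near z 0.0607 far z 0.0612 tcp [0.6141 0.0586 0.0609] F [-17.4   0.   41.7]
top 490 z 0.06 tilt [-0.0004 -0.0021]
near z 0.06 far z 0.0601 tcp [0.6141 0.0586 0.0609] F [-17.7   0.7  41.5]
```

Call:
send_rows(rows=[[[-2, -1, 0, 0, 0, 0, 0], [-6, -1, 0, 0, 0, 0, 0], [-20, -1, 0, 0, 0, 0, 0], [-50, -1, 0, 0, 0, 0, 0], [-90, 0, -30, 0, 0, 0, 0], [-90, 0, -80, 0, 0, 0, 0], [-90, 0, -130, 0, 0, 0, 0], [-90, 0, -180, 0, 0, 0, 60]]])

```text
clock: 15.9
position: [0.5592, -0.1142, 0.1487]
ee_rot: [-0.974, 1.341, 0.973]
force: [1.3, 0.2, 0.2]
width: 0.053
```

```bash
python3 -c "
from h import *
insert_plane(save='s5.png')
insert_plane('top')"
```

```text
scene 1102 z 0.0604 tilt [-0.0022  0.0007]
near z 0.0605 far z 0.0602 tcp [ 0.5554 -0.1251  0.1492] F [-3.6 -8.4  0.2]
top 100 z 0.0594 tilt [0.0041 0.0045]
near z 0.0592 far z 0.0596 tcp [ 0.5568 -0.1216  0.149 ] F [ 0.3 -0.3  0.5]
```

View pics/s5.png

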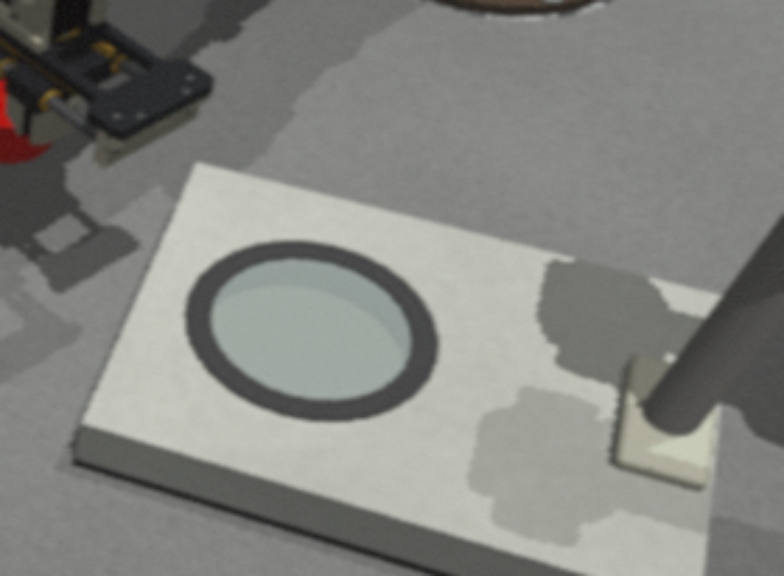

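The rim looks flush all round in the picture (ellipse centre about (312,330)). I'll check its plane against the base's top and plan the grasp.

```bash
python3 - <<'E'
from h import *
n='scene'
st,im,d=snap(n); C=np.array([.5535,.0795]); v,u=np.nonzero(d>0); P=deproj(n,np.c_[u,v],d[v,u]); r=np.hypot(*(P[:,:2]-C).T)
dark=im[v,u].max(1)<90; br=im[v,u].min(1)>120
for S in (P[(r<.076)&(r>.061)&dark&(abs(P[:,2]-.0605)<.004)],P[(r<.115)&(r>.082)&br&(abs(P[:,2]-.055)<.003)]):
    print(len(S),np.linalg.lstsq(np.c_[S[:,:2]-C,np.ones(len(S))],S[:,2],rcond=None)[0].round(4), (cv2.minEnclosingCircle((S[:,:2]*1000).astype(np.float32))))
st=arm.observe(); print(st['position'],dtool([.4755,-.2985,.12]),dtool([.4755,-.2985,.01]))
E
```

```text
1549 [-0.0018  0.0008  0.0603] ((554.2089233398438, 80.34970092773438), 75.27825164794922)
5515 [0.0009 0.0005 0.0551] ((553.5216674804688, 79.52985382080078), 114.97836303710938)
[ 0.55832515 -0.11736932  0.14874288] [  28.9   20.9 -198. ] [ 138.9   21.  -197.9]
```

The rim's top is 5.2 mm above the base (5.0 mm nominal) and tilted under 0.003 rad, so the insert is home. Moving to the specimen.

Call:
send_rows(rows=[[[0, 0, -40, 0, 0, 0, 80], [0, 5, -85, 0, 0, 0, 80], [0, 10, -130, 0, 0, 0, 80], [5, 15, -170, 0, 0, 0, 80], [15, 21, -198, 0, 0, 0, 80], [29, 21, -198, 0, 0, 0, 80], [29, 21, -198, 0, 0, 0, 80], [29, 21, -198, 0, 0, 0, 80]]], grip_force=15)

```text
clock: 16.85
position: [0.4791, -0.2926, 0.1186]
ee_rot: [-0.974, 1.341, 0.975]
force: [0.3, 0.6, 0.6]
width: 0.795
```

```bash
python3 - <<'E'
from h import *
st,im,d=snap('wrist'); print(st['position'],st['force'],st['width'],dtool([.4755,-.2985,.01]))
t=np.linspace(0,2*np.pi,40)
for a in proj('wrist',np.c_[.4755+.026*np.cos(t),-.2985+.026*np.sin(t),0*t+.034],st): cv2.circle(im,tuple(int(x) for x in a),2,(0,255,0),-1)
cv2.imwrite('pics/w5.png',im[:,:,::-1])
st,im,d=snap('scene'); cv2.imwrite('pics/s6.png',cv2.resize(im[100:340,180:460,::-1],None,fx=2.8,fy=2.4))
E
```

```text
[ 0.47906279 -0.29262319  0.11860538] [0.33647899 0.60101627 0.59705737] 0.7947056911903199 [108.9   1.9  -6.7]
```

View pics/w5.png

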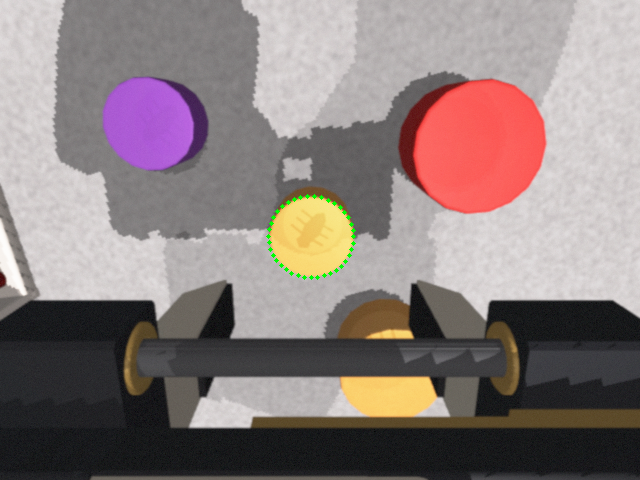

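View pics/s6.png

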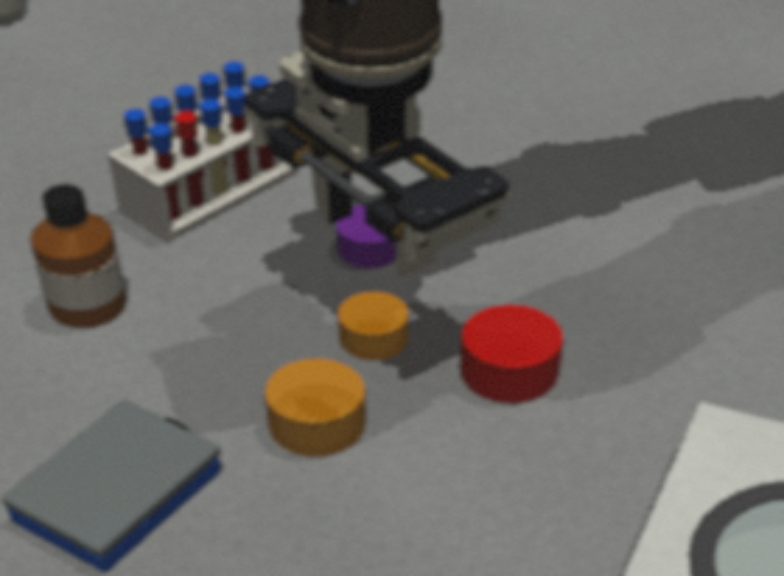

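The specimen, with its insect, is at wrist (312,236) and matches the projected circle. The jaws are clear of the neighbours, so I'm descending.

Call:
send_rows(rows=[[[10, 2, -7, 0, 0, 0, 80], [35, 2, -7, 0, 0, 0, 80], [65, 2, -7, 0, 0, 0, 80], [90, 2, -7, 0, 0, 0, 80], [103, 2, -7, 0, 0, 0, 80], [109, 2, -7, 0, 0, 0, 80], [109, 2, -7, 0, 0, 0, 80], [109, 2, -7, 0, 0, 0, 80]]])

```text
clock: 17.75
position: [0.4745, -0.301, 0.0105]
ee_rot: [-0.974, 1.342, 0.972]
force: [0.6, 0.4, -0.2]
width: 0.798
```

Call:
send_rows(rows=[[[0, 0, 0, 0, 0, 0, 65], [0, 0, 0, 0, 0, 0, 58], [0, 0, 0, 0, 0, 0, 50], [0, 0, 0, 0, 0, 0, 45], [0, 0, 0, 0, 0, 0, 40], [0, 0, 0, 0, 0, 0, 40], [0, 0, 0, 0, 0, 0, 40], [0, 0, 0, 0, 0, 0, 40]]], grip_force=15)

```text
clock: 18.55
position: [0.4743, -0.3005, 0.0102]
ee_rot: [-0.973, 1.342, 0.972]
force: [0.1, 1.1, 5.0]
width: 0.563
```

Call:
send_rows(rows=[[[-5, 0, 0, 0, 0, 0, 40], [-20, 0, 0, 0, 0, 0, 40], [-45, 0, 0, 0, 0, 0, 40], [-75, 0, 0, 0, 0, 0, 40], [-105, 0, 0, 0, 0, 0, 40], [-130, 0, 0, 0, 0, 0, 40], [-140, 0, 0, 0, 0, 0, 40], [-140, 0, 0, 0, 0, 0, 40]]])

```text
clock: 19.35
position: [0.4745, -0.301, 0.1508]
ee_rot: [-0.974, 1.341, 0.971]
force: [0.1, -0.9, -0.5]
width: 0.562
```

```bash
python3 - <<'E'
from h import *
st,im,d=snap('wrist','w6.png'); print(st['position'],st['force'],st['width'])
st,im,d=snap('scene'); cv2.imwrite('pics/s7.png',cv2.resize(im[100:340,180:460,::-1],None,fx=2.8,fy=2.4))
print(dtool([.5525,.0785,.15]),dtool([.5525,.0785,.0695]))
E
```

```text
[ 0.47448572 -0.30097455  0.15076642] [ 0.07430617 -0.86880071 -0.50698319] 0.5620450611558345
[ -1.1  42.8 384.5] [ 79.4  42.7 384.5]
```

View pics/w6.png

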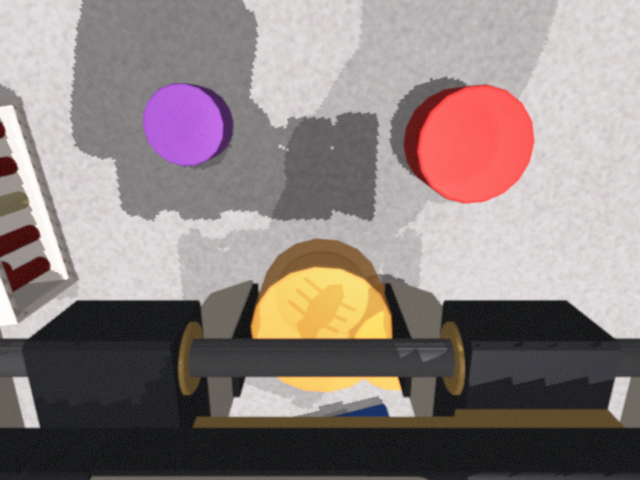

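View pics/s7.png

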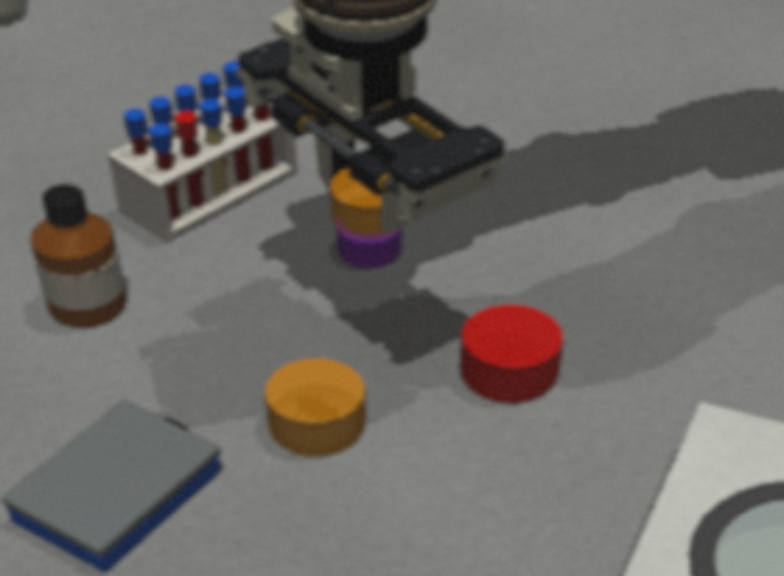

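The block is held upright (wrist (322,329)) with the other items undisturbed. Carrying it over the glass.

Call:
send_rows(rows=[[[0, 2, 15, 0, 0, 0, 40], [0, 6, 45, 0, 0, 0, 40], [0, 10, 85, 0, 0, 0, 40], [0, 15, 130, 0, 0, 0, 40], [0, 20, 175, 0, 0, 0, 40], [0, 25, 220, 0, 0, 0, 40], [0, 29, 260, 0, 0, 0, 40], [0, 33, 295, 0, 0, 0, 40]]])

```text
clock: 20.25
position: [0.5336, -0.0062, 0.1485]
ee_rot: [-0.973, 1.343, 0.976]
force: [0.7, -0.4, -0.4]
width: 0.561
```

Call:
send_rows(rows=[[[0, 3, 30, 0, 0, 0, 40], [0, 6, 55, 0, 0, 0, 40], [0, 8, 75, 0, 0, 0, 40], [0, 10, 86, 0, 0, 0, 40], [0, 10, 89, 0, 0, 0, 40], [0, 10, 89, 0, 0, 0, 40], [0, 10, 89, 0, 0, 0, 40], [0, 10, 89, 0, 0, 0, 40]]])

```text
clock: 21.05
position: [0.5526, 0.0764, 0.1498]
ee_rot: [-0.972, 1.344, 0.971]
force: [-0.4, 0.1, -1.0]
width: 0.559
```

```bash
python3 - <<'E'
from h import *
st,im,d=snap('wrist','w7.png'); print(st['position'],st['force'],st['width'],dtool([.553,.0787,.0695]))
print(proj('wrist',st['position']+[0,0,.024],st))
# block top points
v,u=np.nonzero((d>0)&(im[:,:,2]<150)&(im[:,:,0]>200)); P=deproj('wrist',np.c_[u,v],d[v,u],st); Q=P[(P[:,2]>.165)&(P[:,2]<.185)]
print(len(Q),Q.mean(0),cv2.minEnclosingCircle((Q[:,:2]*1000).astype(np.float32)))
snap('scene','s8.png')
E
```

```text
[0.55257913 0.07636485 0.14976505] [-0.39254053  0.07292001 -1.0304407 ] 0.5586729858412037 [80.3  0.3  2.2]
[[323.23063389 332.17790276]]
8350 [0.54504655 0.07816198 0.17517864] ((552.16162109375, 75.69512939453125), 25.740205764770508)
```

View pics/w7.png

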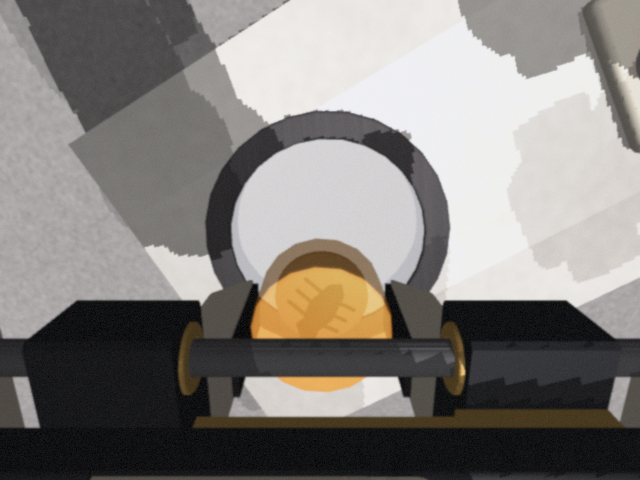

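View pics/s8.png

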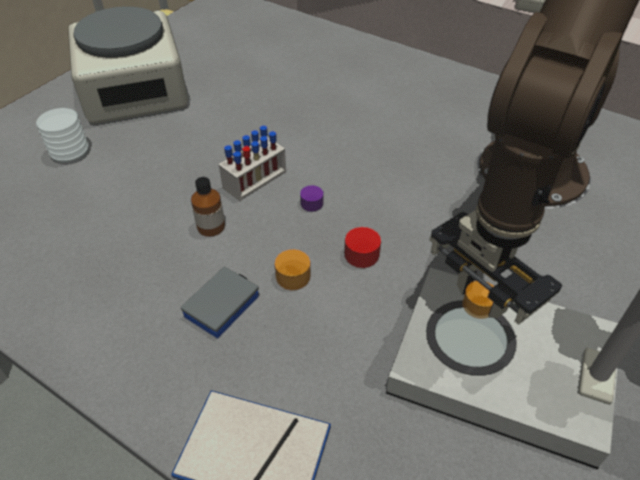

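Call:
send_rows(rows=[[[12, 0, 2, 0, 0, 0, 40], [30, 0, 2, 0, 0, 0, 40], [48, 0, 2, 0, 0, 0, 40], [62, 0, 2, 0, 0, 0, 40], [71, 0, 2, 0, 0, 0, 40], [76, 0, 2, 0, 0, 0, 40], [78, 0, 2, 0, 0, 0, 40], [79, 0, 2, 0, 0, 0, 40]]])

```text
clock: 21.95
position: [0.5536, 0.0796, 0.0709]
ee_rot: [-0.973, 1.342, 0.972]
force: [-0.4, -0.3, -0.7]
width: 0.563
```

Call:
send_rows(rows=[[[0.5, 0, 0, 0, 0, 0, 40], [1, 0, 0, 0, 0, 0, 40], [1.5, 0, 0, 0, 0, 0, 40], [2, 0, 0, 0, 0, 0, 40], [2, 0, 0, 0, 0, 0, 40], [2, 0, 0, 0, 0, 0, 40], [2, 0, 0, 0, 0, 0, 40], [2, 0, 0, 0, 0, 0, 40]]])

```text
clock: 22.75
position: [0.5533, 0.0795, 0.0687]
ee_rot: [-0.973, 1.343, 0.973]
force: [0.6, -1.0, -0.7]
width: 0.561
```

Call:
send_rows(rows=[[[0.5, 0, 0, 0, 0, 0, 40], [0.5, 0, 0, 0, 0, 0, 40], [1, 0, 0, 0, 0, 0, 40], [1, 0, 0, 0, 0, 0, 40], [1, 0, 0, 0, 0, 0, 40], [1, 0, 0, 0, 0, 0, 40], [1, 0, 0, 0, 0, 0, 40], [1, 0, 0, 0, 0, 0, 40]]])

```text
clock: 23.55
position: [0.5534, 0.0795, 0.0683]
ee_rot: [-0.972, 1.342, 0.973]
force: [-2.4, -0.7, 7.1]
width: 0.561
```

Call:
send_rows(rows=[[[-0.5, 0, 0, 0, 0, 0, 40], [-0.5, 0, 0, 0, 0, 0, 57], [-0.5, 0, 0, 0, 0, 0, 58], [-0.5, 0, 0, 0, 0, 0, 60], [-0.5, 0, 0, 0, 0, 0, 64], [-0.5, 0, 0, 0, 0, 0, 68], [-0.5, 0, 0, 0, 0, 0, 74], [-0.5, 0, 0, 0, 0, 0, 80]]])

```text
clock: 24.35
position: [0.5533, 0.0796, 0.0682]
ee_rot: [-0.973, 1.343, 0.973]
force: [-0.2, -1.0, -0.4]
width: 0.774
```

Call:
send_rows(rows=[[[-3, 0, 0, 0, 0, 0, 80], [-10, 0, 0, 0, 0, 0, 80], [-25, 0, 0, 0, 0, 0, 80], [-50, 0, 0, 0, 0, 0, 80], [-80, 0, 0, 0, 0, 0, 80], [-100, 20, 0, 0, 0, 0, 80], [-110, 60, -20, 0, 0, 0, 80], [-110, 90, -40, 0, 0, 0, 80]]])

```text
clock: 25.15
position: [0.4546, 0.07, 0.1798]
ee_rot: [-0.973, 1.34, 0.973]
force: [0.6, -0.3, -0.2]
width: 0.802
```

```bash
python3 - <<'E'
from h import *
print(arm.observe()['position'],arm.observe()['force'])
insert_plane(); insert_plane('top')
for n in ('scene','top'):
    st,im,d=snap(n); v,u=np.nonzero(d>0);P=deproj(n,np.c_[u,v],d[v,u])
    if n=='scene': cv2.imwrite('pics/s9.png',cv2.resize(im[200:440,360:640,::-1],None,fx=2.8,fy=2.4))
    r=np.hypot(*(P[:,:2]-[.553,.079]).T)
    S=P[(r<.06)&(abs(P[:,2]-.0915)<.004)]; print(n,len(S),S.mean(0),cv2.minEnclosingCircle((S[:,:2]*1000).astype(np.float32)))
    print(np.linalg.lstsq(np.c_[S[:,:2]-S[:,:2].mean(0),np.ones(len(S))],S[:,2],rcond=None)[0].round(3))
    S=P[(r<.08)&(r>.055)&(abs(P[:,2]-.0605)<.003)&(im[v,u].max(1)<90)]; print('rim',cv2.minEnclosingCircle((S[:,:2]*1000).astype(np.float32)))
    for t in ['slide_box','tube_rack','reagent_bottle']:
        q=finder.search_frame(n,t)[:1]; print(t,[x['bbox'] for x in q])
E
```

```text
[0.45463324 0.0699632  0.1797965 ] [ 0.64691407 -0.30150085 -0.19281877]
scene 1174 z 0.0603 tilt [0.0009 0.0034]
near z 0.0603 far z 0.0603 tcp [0.4481 0.0674 0.1784] F [-8.1 -2.7 -2.1]
top 417 z 0.06 tilt [ 0.0046 -0.0012]
near z 0.0597 far z 0.0603 tcp [0.4509 0.0683 0.1787] F [-0.5 -0.5 -0.1]
scene 646 [0.55574981 0.08035559 0.09122856] ((554.447265625, 79.93833923339844), 27.132333755493164)
[-0.002  0.007  0.091]
rim ((554.6829223632812, 80.45665740966797), 75.72431945800781)
slide_box [[179.9, 267.0, 79.5, 72.5]]
tube_rack [[219.5, 128.8, 68.5, 72.2]]
reagent_bottle [[189.8, 175.6, 32.3, 63.9]]
top 393 [0.55132852 0.07647542 0.09099127] ((552.4564819335938, 76.14923095703125), 26.24915885925293)
[-0.01   0.004  0.091]
rim ((551.2918090820312, 77.91644287109375), 75.08853912353516)
slide_box [[354.8, 167.2, 37.1, 52.2]]
tube_rack [[434.6, 293.7, 41.4, 66.2]]
reagent_bottle [[425.9, 236.4, 34.3, 27.8]]
```

View pics/s9.png

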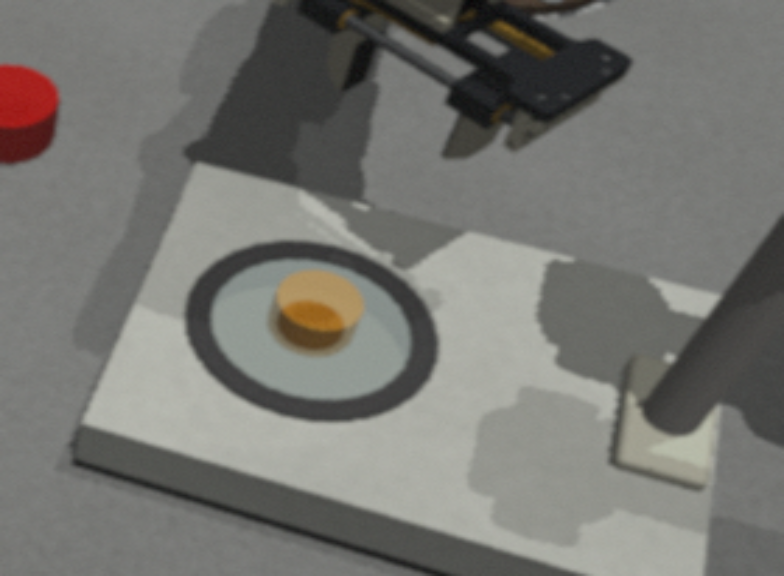

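The block stands upright in the middle of the glass (crop (318,310)). The rim is flush all round and the gripper is clear, so I'm handing in.

```bash
python3 -c "
from cell import arm
print(arm.sign_off())"
```

```text
the job is handed in; nothing more can be done
None
```

The job is handed in: the insert is pressed home and the amber specimen block stands in the middle of the glass. The sign-off reports no verdict, so the results below are my own last checks.

- **Pressing:** I pressed the insert down by its rim with the shut fingers, on opposite sides in turn. The steepest measured tilt was about 0.037 rad (limit 0.07). The highest force was about 42 N vertical and 17 N sideways, on the last press. In that press the shut fingers' inner edge should have reached a few millimetres over the glass, but it stayed level with the rim, about 3 mm above it.
- **Insert home:** The rim's top measured 5.2 mm above the base (5.0 mm nominal). Its tilt was under 0.005 rad at the end.
- **Specimen:** I took the smaller amber block (52 mm wide). It was set down with about 7 N of contact and released. Its axis is within about 2.5 mm of the glass's centre, and its top is level to about 0.01 rad.
- **Bystanders:** The slide box, tube rack and bottle were still where they started, within the accuracy of the detections.
- **Disagreement:** The two fixed cameras disagree with each other by about 4 mm in absolute position, so I averaged them. The offset is far smaller than the 15 mm tolerance.

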